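# Open the preparation screen to its height stop and bolt it

## Task

Raise the clear sash of the preparation screen from below its rail until you feel it meet the rubber height stop, and hold it pressed there gently but surely for a moment, without forcing it. Then, with the sash left up there, push the steel bolt fully home under the rail's tongue so that the sash stays bolted open. Leave the bottle, jar and tray where they stand.

Things in the scene. Friction and masses are not known exactly. Their poses are not given: they have to be found in the camera images.
- frame: Benchtop screen, fixed, front turned to the robot's right (about -y): two aluminium posts 30 x 30, 360 mm tall, 125 mm either side of its middle (along its y), a sill between them, top 81 mm up, front face 15 mm before the post centres; clear side panes behind. Origin on the table midway between the posts; x (about world +y) from its front to its back, y to its left, z up.
- sash: Clear sash 220 wide, 137 mm high, sliding only straight up (160 mm travel). An aluminium rail along its foot juts forward past the sill: z 0 to 14, x -20 to +40, y -110 to +110 mm; pane above it at x +45. Origin on the rail's underside, mid-width, 45 mm before the post centres, 100 to 130 mm above the table at first; axes as the frame's. Counterbalanced: stays put; takes 1 to 7 N to raise.
- tongue (a point): Tongue: the rail's right end (frame's -y), a bar 30 mm deep (x), 14 mm thick, passing before the right post. This point is on its underside, mid-depth, under the buffer's axis, level with the rail's underside; the tongue ends 25 mm further right. It goes up and down with the sash.
- carriage: Grey stop carriage fixed on the right post, 170 to 210 mm up: holds the buffer above the tongue and, before it, the bolt on a shelf (x -114 to -22, y -45 to +18 mm). Origin on the buffer's axis, level with the bolt's top face; x -50, y -165 mm in the frame's axes, axes alike. An arm holding the buffer spans x -12 to +68, y -12 to +58 mm, top 65 mm above the origin; the buffer's screw reaches 82 mm.
- stop_mark (a point): Nominal height of the rubber buffer's lower face, on its axis, 22 mm above the carriage origin. The buffer (18 mm in diameter, facing down) is trimmed by a screw, so the real face is up to 6 mm above or below this point, unmeasured: the tongue's top meets it with its underside 2 to 14 mm above the bolt's top face. It is stiff: force climbs steeply (10 N per 1 to 2 mm).
- bolt (a joint): Flat steel bolt 80 x 22 x 12 mm (long way along the frame's x) in a guide on the carriage, sliding along the frame's +x, towards the tongue. Value in m: 0 drawn back, 0.040 home, where it reaches 27 mm under the tongue; starts at 0 to 0.004. It takes about 3 N, stays where it is left, and strikes the tongue's front if the sash is too low.
- bolt_peg (a point): Middle of the steel peg that stands up from the bolt, to push or pinch it by: 14 mm in diameter, 42 mm tall (its foot 21 mm below this point, at the bolt's top face). It moves with the bolt, from 96 mm (drawn back) to 56 mm (home) before the carriage origin (-x). Nothing stands above it or before it.
- saline: Clear bottle, 56 mm in diameter, 130 mm tall, standing before the screen; origin at its foot. Leave alone.
- jar: White jar, 72 mm in diameter, 80 mm tall, standing before the screen; origin at its foot. Leave alone.
- tray: White enamel tray 100 x 120 x 30 mm, empty, before the screen; origin under its middle. Leave alone.

How it is judged (in metres and radians):
On the way, in this order (a step that is already met when the one before it is completed fails the run):
1. the sash is pressed up against the buffer (more than 2 N) while the bolt is still drawn back (contact force between sash and carriage above 2 N and value of joint bolt below 0.01 m and z of sash in the frame of carriage above 0.0005 m), for 0.1 s.
2. the bolt is home under the tongue (value of joint bolt above 0.035 m and z of sash in the frame of carriage above -0.001 m), for 0.2 s.
At the end, for the whole second after the job is handed in: The bolt is at least 35 mm in (of 40), the sash is at rest with its tongue above the bolt, and bottle, jar and tray are within 20 mm of where they stood (all of step 2 and linear speed of sash below 0.01 m/s); the robot touches nothing.
It fails at once if the sash is rammed against its stop or the bolt (over 16 N) (contact force between sash and carriage above 16 N).
It fails at once if a bystander is moved by more than 20 mm (distance of any of saline, jar, tray from where it was at the start of the episode above 0.02 m).
It also fails if it takes over 72 s, if anything falls off the work surface, if the arm or the gripper's body presses on something with over 40 N, if the wrist force passes 120 N, or if a joint passes its speed limit or range.

## Robot

A 6-joint arm with a two-finger parallel gripper is mounted at the origin on the work surface. World frame = base frame: x ahead of the robot, y to its left, z up, the work surface at z = 0. Lengths are in m, angles in degrees, forces in N, time in s.
With the tool pointing down it reaches from about 0.375 to 0.75 m from the base axis. Payload 9 kg.
Tool frame: the origin (TCP) lies on the mounting face of the last link; the fingertips stand 173 mm ahead of it and the grasp point (between the pads) lies 155 mm ahead of it (manip.hold_point_z is the distance from the TCP to the grasp point, in m); x points along the fingers, y is the direction in which the jaws open and shut, and the axes are right-handed (so a half turn about x gives the same grasp; the last joint's range is limited). The gripper opens to 85 mm and grips with 20 to 120 N. Pads are 22 mm wide; open, the fingers measure 114 mm over their backs; the gripper's body (76 mm by 85 mm) begins 54 mm behind the grasp point. The pads swing forward as they close: fully open they stand 13 mm farther back than shut.
Start: joints at [53.417, 5.964, 5.575, 89.605, 0, 77.527], TCP at [0.245, 0.548, 0.405] pointing down, gripper open.
Joint ranges: [-171.21, 171.21], [-48.23, 106.86], [-62.78, 66.21], [-105.2, 120.99], [-86.42, 89.51], [-180, 180]. Speed limits (degrees/s): [127.2, 127.2, 147.25, 180, 180, 180].

## Interface

Orientations are given as [roll, pitch, yaw] about the fixed x, y, z axes, in that order (R = Rz(yaw) Ry(pitch) Rx(roll)).
In Python, from rig import manip, solver, readout, imaging gives the robot as it stands. Calls block until the motion is done:
- manip.move_pose(position, orientation): joint-space move of the TCP to a pose.
- manip.move_straight(position, ori=None, velocity=0.15, stop_force=None): straight line of the TCP; ori=None keeps the orientation; velocity is the mean speed in m/s. With stop_force (N) it stops when the force on the tool has changed by that much, and returns True; else False.
- manip.move_joints(angles): joint-space move.
- manip.grip(opening): finger opening in m; the grip force is fixed at half the most; returns when the fingers have stopped.
- manip.dwell(seconds).
- solver.inverse_kinematics(position, orientation): joint angles nearest the present ones, or None.
- readout.get_state(): the state.
- imaging.grab_frame(name): name is "side" or "top" or "wrist"; returns a dict with "pixels" (384x512x3 uint8, red, green, blue), "range_z" (384x512 float32, m along the optical axis (not along the pixel's ray), 0 where there is no reading), "intrinsics" (3x3 intrinsics, pixels), "R" (3x3) and "t" (3): a world point X has camera coordinates R X + t; the wrist camera has in their place "T_tool_cam" (4x4, takes a point from camera to tool coordinates, whose origin is the TCP and whose axes are the tool frame's). Camera axes: x right, y down, z forward; pixel columns grow to the right and rows downward; lengths in m; the calibration is good to about 2 mm. A picture is of the moment at which its call begins: read the wrist's pose just before it.
A pose or a line that the arm cannot do raises manip.PlanningError and nothing moves.
- manip.sign_off(): hands the job in, once; it reports no verdict.
The state is a dict: "time": time; "joint_positions": joint angles; "qd": joint speeds; "tau": joint torques, N m; "eef_pos": TCP position; "eef_rot": TCP orientation; "wrist_force": force on the tool from outside, world axes, zero at the start; "moment": the same for the moment, N m; "gripper_width": finger opening in m.
Only numpy, scipy, OpenCV 4.12 (cv2) and the standard library are available. Lean on these libraries where they do the work, as an engineer would, in place of code of your own. Each camera call takes 0.05 s, during which the arm holds its last target.

## Working session

There is one attempt and no reset: what is moved stays moved. The work goes in short steps, each a Python script; the robot and the scene stay as the last script left them, time stands still between calls to the robot, and variables do not carry over. Pictures are saved under pics/ and viewed, and the job is handed in when it is done.

```bash
ls; mkdir -p pics; python3 - <<'E'
from rig import manip, solver, readout, imaging
import cv2,numpy as np
s=readout.get_state();print(s)
for n in("side","top","wrist"):
    f=imaging.grab_frame(n);cv2.imwrite(f"pics/{n}0.png",f["pixels"][:,:,::-1]);np.savez(f"{n}0.npz",**f)
    print(n,f["intrinsics"].tolist(),{k:np.round(f[k],4).tolist() for k in f if k in("R","t","T_tool_cam")})
E
```

```text
pics
{'time': 0.0, 'joint_positions': array([5.34183337e+01, 5.99927090e+00, 5.52687984e+00, 8.96052533e+01,
       6.59617244e-04, 7.75272918e+01]), 'qd': array([ 0.08620082, -0.03238145, -0.01750136, -0.02990888, -0.09948081,
        0.03914898]), 'tau': array([-4.03052081e-04, -5.56922328e+01,  5.03655696e+01,  1.67168555e-02,
       -3.33134485e-04,  1.13366391e-05]), 'eef_pos': array([0.24500168, 0.54757954, 0.40391378]), 'eef_rot': array([-102.959445  ,   89.92235287, -127.06840357]), 'wrist_force': array([ 0.32994878, -0.08847444,  0.01742929]), 'moment': array([-0.03417783, -0.01821305, -0.02215721]), 'gripper_width': 0.0852707410368916}
side [[394.115403327292, 0.0, 254.18066917428456], [0.0, 394.115403327292, 198.884269331626], [0.0, 0.0, 1.0]] {'R': [[0.9805, -0.1958, -0.0171], [-0.1425, -0.6482, -0.748], [0.1353, 0.7358, -0.6635]], 't': [-0.5863, 0.1114, 1.1064]}
top [[375.70861596412146, 0.0, 250.3330617144748], [0.0, 375.70861596412146, 192.5151103066667], [0.0, 0.0, 1.0]] {'R': [[0.0251, -0.9992, 0.0314], [-0.9938, -0.0283, -0.108], [0.1088, -0.0285, -0.9937]], 't': [-0.1437, 0.5628, 0.9545]}
wrist [[330.6750712307591, 0.0, 251.6294899272116], [0.0, 330.6750712307591, 191.62330048879306], [0.0, 0.0, 1.0]] {'T_tool_cam': [[-0.0005, -0.2873, 0.9578, 0.0305], [1.0, 0.0006, 0.0006, 0.0004], [-0.0007, 0.9578, 0.2873, -0.0735], [0.0, 0.0, 0.0, 1.0]]}
```

View pics/side0.png

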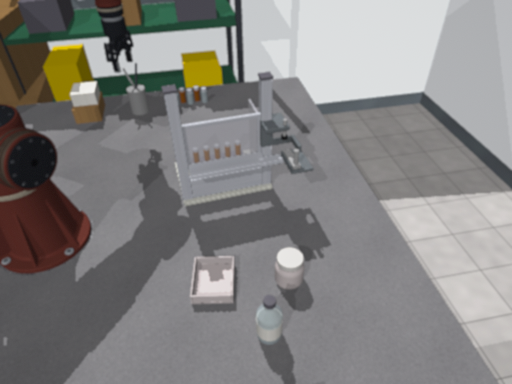

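View pics/top0.png

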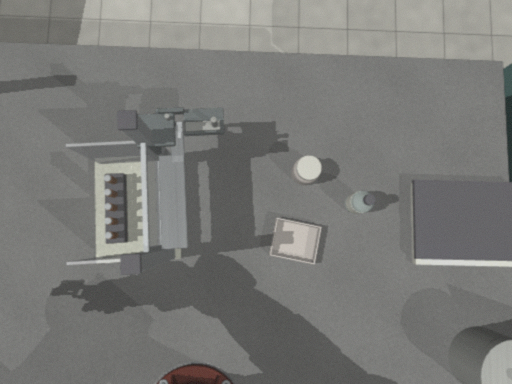

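View pics/wrist0.png

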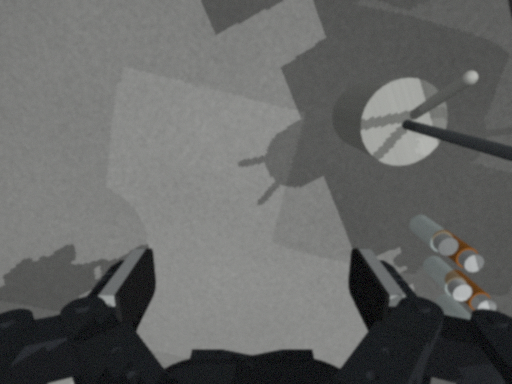

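```bash
cat > h.py <<'E'
import numpy as np,cv2
def world(f):
    K=f["intrinsics"];d=f["range_z"];v,u=np.mgrid[:d.shape[0],:d.shape[1]]
    c=np.stack([(u-K[0,2])/K[0,0]*d,(v-K[1,2])/K[1,1]*d,d],-1)
    w=(c-f["t"])@f["R"];w[d==0]=np.nan;return w
def ray(f,u,v,z):
    K=f["intrinsics"];r=np.array([(u-K[0,2])/K[0,0],(v-K[1,2])/K[1,1],1])@f["R"];o=-f["t"]@f["R"]
    return o+r*(z-o[2])/r[2]
E
python3 - <<'E'
from h import *
f=dict(np.load("top0.npz"));w=world(f);np.set_printoptions(precision=3,suppress=True)
im=f["pixels"][:,:,::-1]
cv2.imwrite("pics/top0c.png",cv2.resize(im[90:280,90:240],None,fx=3,fy=3,interpolation=cv2.INTER_CUBIC))
g=dict(np.load("side0.npz"));cv2.imwrite("pics/side0c.png",cv2.resize(np.ascontiguousarray(g["pixels"][65:210,155:325,::-1]),None,fx=4,fy=4,interpolation=cv2.INTER_CUBIC))
# height classes
z=w[...,2]
for lo,hi,nm in((.33,.38,"post tops"),(.17,.21,'carr'),(.21,.26,'peg'),(.26,.31,'h'),(.10,.15,'rail')):
    m=((z>lo)&(z<hi)).astype(np.uint8);n,l,s,c=cv2.connectedComponentsWithStats(m)
    for i in range(1,n):
        if s[i,4]>15: 
            p=w[l==i];print(nm,s[i],p.min(0),p.max(0),np.median(p,0))
for u,v in((211,124),(205,114),(220,110)): print(u,v,w[v,u])
E
```

```text
post tops [117 110  24  24 501] [0.634 0.083 0.33 ] [0.67  0.119 0.371] [0.65  0.098 0.367]
post tops [120 253  25  22 490] [0.387 0.062 0.331] [0.422 0.098 0.371] [0.405 0.077 0.368]
carr [156 107  28   7 136] [0.725 0.034 0.171] [0.742 0.095 0.18 ] [0.735 0.066 0.176]
carr [183 118  41  17 448] [ 0.681 -0.058  0.17 ] [0.722 0.034 0.208] [ 0.699 -0.01   0.175]
carr [ 67 141  71  10 313] [0.635 0.128 0.17 ] [0.652 0.275 0.21 ] [0.641 0.204 0.192]
carr [150 147  13 118 509] [0.391 0.064 0.17 ] [0.649 0.097 0.21 ] [0.523 0.086 0.19 ]
carr [ 95 259  14   3  16] [0.395 0.17  0.176] [0.399 0.21  0.21 ] [0.397 0.187 0.195]
peg [ 136  113   40  154 2018] [0.39  0.038 0.21 ] [0.708 0.116 0.26 ] [0.632 0.084 0.241]
peg [211 117   6   7  33] [ 0.697 -0.045  0.212] [ 0.709 -0.034  0.22 ] [ 0.703 -0.04   0.217]
peg [ 66 141  69   6 180] [0.636 0.131 0.21 ] [0.652 0.275 0.215] [0.644 0.204 0.212]
peg [ 67 259  53   6 146] [0.387 0.146 0.21 ] [0.4   0.254 0.215] [0.394 0.2   0.212]
h [130 122  20  21 182] [0.636 0.085 0.26 ] [0.668 0.113 0.31 ] [0.639 0.088 0.286]
h [141 252  13  17 105] [0.391 0.064 0.26 ] [0.42  0.089 0.308] [0.407 0.065 0.283]
rail [ 156  122   32  140 3010] [0.391 0.017 0.1  ] [0.72  0.096 0.15 ] [0.541 0.055 0.135]
rail [ 79 150  62   8 283] [0.635 0.135 0.1  ] [0.647 0.275 0.15 ] [0.641 0.206 0.127]
rail [360 194  16  13 152] [ 0.534 -0.425  0.1  ] [ 0.563 -0.397  0.135] [ 0.548 -0.407  0.129]
rail [ 471  336   41   48 1674] [ 0.123 -0.752  0.1  ] [ 0.233 -0.655  0.145] [ 0.181 -0.691  0.14 ]
211 124 [ 0.706 -0.031  0.174]
205 114 [ 0.733 -0.015  0.163]
220 110 [ 0.743 -0.049  0.165]
```

View pics/top0c.png

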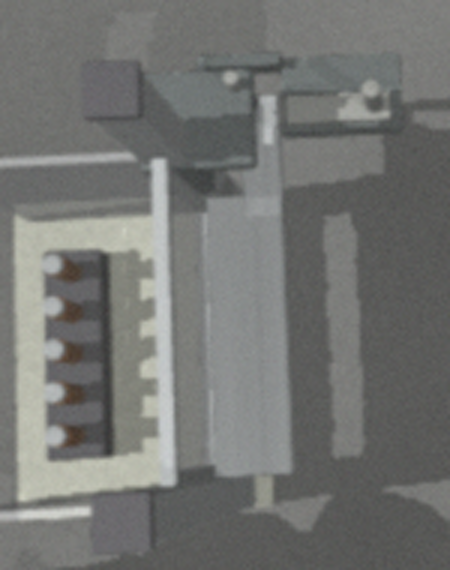

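View pics/side0c.png

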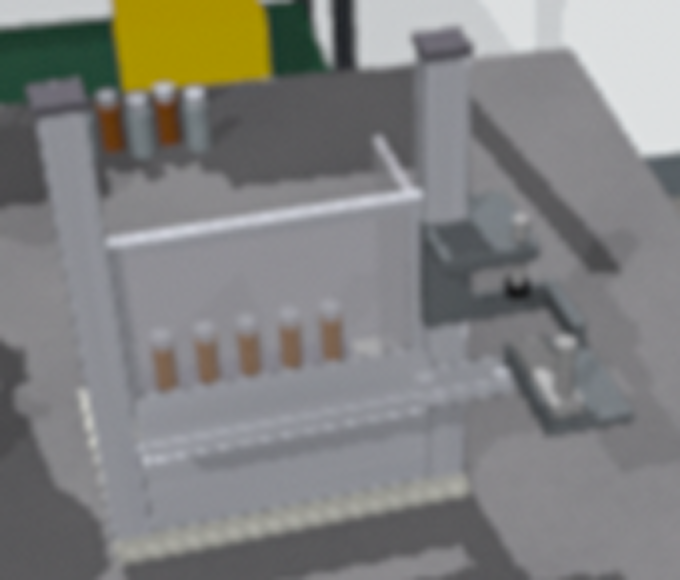

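```bash
python3 - <<'E'
from h import *
np.set_printoptions(precision=4,suppress=True)
for nm in("top0","side0"):
    f=dict(np.load(nm+".npz"));w=world(f);z=w[...,2]
    print(nm)
    t=w[np.abs(z)<.02];print("table z",np.median(t[(abs(t[:,0]-.55)<.15)&(abs(t[:,1]+.15)<.1)],0))
    for x0,y0 in((.65,.098),(.405,.077)):
        m=(z>.355)&(z<.4)&(np.hypot(w[...,0]-x0,w[...,1]-y0)<.05)
        m=m.astype(np.uint8);c=cv2.moments(m,True);u,v=c["m10"]/c["m00"],c["m01"]/c["m00"]
        p=w[m>0];print("post",m.sum(),(u,v),np.median(p,0),"ray360",ray(f,u,v,.36),ray(f,u,v,.367))
    q=lambda a,b:w[(abs(w[...,0]-a[0])<b)&(abs(w[...,1]-a[1])<b)]
    p=q((.704,-.042),.025);p=p[p[:,2]>.195];print("peg",len(p),np.percentile(p,[0,10,50,90,100],axis=0) if len(p) else 0)
    # carriage shelf/bolt
    p=q((.70,-.02),.03);print("shelf z hist",np.histogram(p[:,2],bins=np.arange(.12,.23,.005)))
    p=q((.54,.04),.03);p=p[p[:,2]>.05];print("rail z",np.percentile(p[:,2],[5,25,50,75,95]),p.min(0),p.max(0))
    p=q((.69,.08),.03);p=p[(p[:,2]>.2)&(p[:,2]<.3)];print("arm top",np.percentile(p[:,2],[5,25,50,75,95]))
    for n,(lo,hi) in dict(a=(.015,.04),b=(.06,.1),c=(.1,.16)).items():
        m=((z>lo)&(z<hi)&(w[...,1]<-.08)&(w[...,1]>-.6)&(w[...,0]>.3)).astype(np.uint8)
        N,l,s,c=cv2.connectedComponentsWithStats(m)
        for i in range(1,N):
            if s[i,4]>40:print(n,s[i],w[l==i].min(0),w[l==i].max(0))
E
```

```text
top0
table z [ 0.5476 -0.1479  0.0002]
post 394 (126.9771573604061, 119.76142131979695) [0.6514 0.0997 0.3677] ray360 [0.6539 0.1024 0.36  ] [0.6518 0.1003 0.367 ]
post 431 (130.53132250580046, 263.6287703016241) [0.4037 0.0793 0.3678] ray360 [0.4034 0.0814 0.36  ] [0.404  0.0794 0.367 ]
peg 45 [[ 0.6973 -0.0458  0.1959]
 [ 0.6983 -0.0443  0.2016]
 [ 0.7017 -0.0402  0.2166]
 [ 0.7074 -0.0343  0.2187]
 [ 0.7091 -0.0331  0.2196]]
shelf z hist (array([  0,   0,   0,   0,   0,   0,   0,  12,  88,  64, 166, 127,   3,
         5,   5,   3,   4,   5,   3,  30,   0,   0]), array([0.12 , 0.125, 0.13 , 0.135, 0.14 , 0.145, 0.15 , 0.155, 0.16 ,
       0.165, 0.17 , 0.175, 0.18 , 0.185, 0.19 , 0.195, 0.2  , 0.205,
       0.21 , 0.215, 0.22 , 0.225, 0.23 ]))
rail z [0.1323 0.134  0.1351 0.1361 0.1377] [0.5102 0.0235 0.1242] [0.5699 0.07   0.1393]
arm top [0.2384 0.2397 0.2407 0.2419 0.256 ]
a [292 168  16  17  46] [ 0.5946 -0.2805  0.0157] [ 0.637  -0.2384  0.0395]
a [ 412  180   18   85 1250] [ 0.3902 -0.5999  0.0157] [ 0.6144 -0.5627  0.0376]
a [346 193  14  21  54] [ 0.5198 -0.4177  0.0162] [ 
[... 953 characters left out ...]
   0.165, 0.17 , 0.175, 0.18 , 0.185, 0.19 , 0.195, 0.2  , 0.205,
       0.21 , 0.215, 0.22 , 0.225, 0.23 ]))
rail z [0.1274 0.1355 0.1375 0.1386 0.14  ] [0.5101 0.0215 0.1232] [0.5698 0.0699 0.1411]
arm top [0.2098 0.2427 0.2439 0.2515 0.2909]
a [190 256  45  45 619] [ 0.3865 -0.3172  0.015 ] [ 0.505  -0.184   0.0367]
a [275 270  29  17 183] [ 0.5959 -0.31    0.0151] [ 0.663  -0.2714  0.0396]
a [257 327  26  15 141] [ 0.5216 -0.4414  0.0151] [ 0.5761 -0.4141  0.0398]
b [277 247  27  27 563] [ 0.6002 -0.3058  0.06  ] [ 0.6624 -0.2422  0.0861]
b [256 303  27  29 456] [ 0.5213 -0.4406  0.0601] [ 0.5757 -0.3907  0.0994]
c [262 294  16  22 270] [ 0.5332 -0.4296  0.1   ] [ 0.5657 -0.3985  0.1353]
```

```bash
python3 - <<'E'
from rig import manip, solver, readout, imaging
import numpy as np
from scipy.spatial.transform import Rotation as Ro
np.set_printoptions(precision=1,suppress=True)
fx=np.array([-.085,.9964,0]);fy=np.array([-.9964,-.085,0]);O=np.array([.5275,.0875,0])
def ori(d,zup):
    d=d/np.linalg.norm(d);z=zup-d*(zup@d);z/=np.linalg.norm(z)
    return Ro.from_matrix(np.c_[d,np.cross(z,d),z]).as_euler("xyz",degrees=True)
up=np.array([0,0,1.])
for fyv in(-.03,.0,.04,.08):
  for az in(0,20,40,60):   # rotation of pointing dir from frame x towards world +x
    for dn in(0,15,30):
      a=np.radians(az);b=np.radians(dn)
      d=np.cos(b)*(np.cos(a)*fx-np.sin(a)*fy)-np.sin(b)*up
      tip=O+fx*(-.028)+fy*fyv+up*.085
      P=tip-d*.173
      for s in(1,-1):
        q=solver.inverse_kinematics(P,ori(d,s*up))
        print(fyv,az,dn,s,np.round(P,3),None if q is None else np.array(q))
E
```

```text
-0.03 0 0 1 [ 0.6 -0.1  0.1] None
-0.03 0 0 -1 [ 0.6 -0.1  0.1] None
-0.03 0 15 1 [ 0.6 -0.1  0.1] None
-0.03 0 15 -1 [ 0.6 -0.1  0.1] None
-0.03 0 30 1 [ 0.6 -0.1  0.2] [ -31.1   36.4    6.6  105.7   44.5 -145.4]
-0.03 0 30 -1 [ 0.6 -0.1  0.2] [-31.1  36.4   6.6 105.7  44.5  34.6]
-0.03 20 0 1 [ 0.5 -0.1  0.1] None
-0.03 20 0 -1 [ 0.5 -0.1  0.1] None
-0.03 20 15 1 [ 0.5 -0.1  0.1] [ -38.6   34.4   -7.6  104.2   62.4 -149.2]
-0.03 20 15 -1 [ 0.5 -0.1  0.1] [-38.6  34.4  -7.6 104.2  62.4  30.8]
-0.03 20 30 1 [ 0.5 -0.1  0.2] [ -35.5   16.8  -16.5   87.8   54.3 -126.6]
-0.03 20 30 -1 [ 0.5 -0.1  0.2] [-35.5  16.8 -16.5  87.8  54.3  53.4]
-0.03 40 0 1 [ 0.5 -0.1  0.1] [ -43.3   43.7  -16.4  119.8   81.8 -180. ]
-0.03 40 0 -1 [ 0.5 -0.1  0.1] [-43.3  43.7 -16.4 119.8  81.8  -0. ]
-0.03 40 15 1 [ 0.5 -0.1  0.1] [ -41.9    5.4  -37.6   70.9   73.6 -114.7]
-0.03 40 15 -1 [ 0.5 -0.1  0.1] [-41.9   5.4 -37.6  70.9  73.6  65.3]
-0.03 40 30 1 [ 0.5 -0.1  0.2] [-37.7 -10.9 -42.8  62.6  59.9 -95.2]
-0.03 40 30 -1 [ 0.5 -0.1  0.2] [-37.7 -10.9 -42.8  62.6  59.9  84.8]
-0.03 60 0 1 [ 0.4 -0.   0.1]
[... 3633 characters left out ...]
 1 [ 0.4 -0.1  0.1] [ -57.8   34.8  -32.1  113.2   67.3 -180. ]
0.08 40 0 -1 [ 0.4 -0.1  0.1] [-57.8  34.8 -32.1 113.2  67.3  -0. ]
0.08 40 15 1 [ 0.4 -0.1  0.1] [ -56.     4.7  -44.3   94.1   64.5 -145.9]
0.08 40 15 -1 [ 0.4 -0.1  0.1] [-56.    4.7 -44.3  94.1  64.5  34.1]
0.08 40 30 1 [ 0.4 -0.1  0.2] [ -50.8  -20.8  -52.3   83.5   56.5 -119.3]
0.08 40 30 -1 [ 0.4 -0.1  0.2] [-50.8 -20.8 -52.3  83.5  56.5  60.7]
0.08 60 0 1 [ 0.3 -0.   0.1] [ -64.3   24.8  -49.5  105.8   80.8 -180. ]
0.08 60 0 -1 [ 0.3 -0.   0.1] [-64.3  24.8 -49.5 105.8  80.8  -0. ]
0.08 60 15 1 [ 0.3 -0.   0.1] None
0.08 60 15 -1 [ 0.3 -0.   0.1] None
0.08 60 30 1 [ 0.3 -0.   0.2] None
0.08 60 30 -1 [ 0.3 -0.   0.2] None
```

```bash
cat >> h.py <<'E'
from scipy.spatial.transform import Rotation as Ro
th=np.radians(4.82);fx=np.array([-np.sin(th),np.cos(th),0]);fy=np.array([-np.cos(th),-np.sin(th),0]);up=np.array([0,0,1.])
O=np.array([.528,.0885,0])
def ori(d,z):
    d=d/np.linalg.norm(d);z=z-d*(z@d);z=z/np.linalg.norm(z)
    return Ro.from_matrix(np.c_[d,np.cross(z,d),z]).as_euler("xyz",degrees=True)
a,b=np.radians(15),np.radians(10)
D=np.cos(b)*(np.cos(a)*fx-np.sin(a)*fy)-np.sin(b)*up
OL=ori(D,-up)
def lift(fxv,fyv,tipz): return O+fx*fxv+fy*fyv+up*tipz-D*.173
def st(s):
    return "t%.2f F%s tcp%s w%.3f"%(s["time"],np.round(s["wrist_force"],2),np.round(s["eef_pos"],4),s["gripper_width"])
E
python3 - <<'E'
from rig import manip, solver, readout, imaging
from h import *
np.set_printoptions(precision=3,suppress=True)
for p in (lift(-.16,.05,.30),lift(-.16,.05,.095),lift(-.035,.05,.095),lift(-.035,.05,.18)): print(p,solver.inverse_kinematics(p,OL))
manip.grip(0.0)
q=readout.get_state()["joint_positions"]
s=readout.get_state();e=s["eef_rot"]
manip.move_straight([.245,.548,.60],velocity=.25)
q=np.array(solver.inverse_kinematics([.42,-.17,.56],ori(-up,-fx)));print(q)
print(st(readout.get_state()),readout.get_state()["joint_positions"])
E
```

```text
[ 0.462 -0.243  0.33 ] None
[ 0.462 -0.243  0.125] None
[ 0.451 -0.118  0.125] [-44.92   37.193 -10.458 115.156  54.024  14.058]
[ 0.451 -0.118  0.21 ] None
[-38.657 -13.546   3.466 107.012   0.     46.523]
t1.85 F[-0.87  0.46 -0.74] tcp[0.245 0.548 0.599] w0.000 [ 53.445  15.944  37.8   111.911   0.     77.553]<sys>:0: UserWarning: Gimbal lock detected. Setting third angle to zero since it is not possible to uniquely determine all angles.
```

```bash
python3 - <<'E' 2>/dev/null
from rig import manip, solver, readout, imaging
from h import *
for fyv in(-.05,-.02,0,.03,.06,.08):
 for az in(-15,0,10,20,30):
  for dn in(5,10,15,20,25,30):
   a,b=np.radians(az),np.radians(dn)
   D=np.cos(b)*(np.cos(a)*fx-np.sin(a)*fy)-np.sin(b)*up;o=ori(D,-up)
   r=[]
   for fxv,z in((-.035,.095),(-.035,.14),(-.035,.18),(-.12,.095),(-.12,.2),(-.12,.25)):
     q=solver.inverse_kinematics(O+fx*fxv+fy*fyv+up*z-D*.173,o);r.append(q is not None)
   if all(r[:3]):print(fyv,az,dn,r[3:])
E
```

```text
-0.05 0 25 [True, False, False]
-0.05 0 30 [True, False, False]
-0.05 10 20 [True, False, False]
-0.05 10 25 [True, True, False]
-0.05 10 30 [True, True, True]
-0.05 20 10 [True, False, False]
-0.05 20 15 [True, False, False]
-0.05 20 20 [True, True, False]
-0.05 20 25 [True, True, True]
-0.05 20 30 [True, True, True]
-0.05 30 5 [True, False, False]
-0.05 30 10 [True, True, False]
-0.05 30 15 [True, True, True]
-0.05 30 20 [True, True, True]
-0.05 30 25 [True, True, True]
-0.05 30 30 [True, True, True]
-0.02 0 25 [True, False, False]
-0.02 0 30 [True, False, False]
-0.02 10 20 [True, False, False]
-0.02 10 25 [True, True, False]
-0.02 10 30 [True, True, True]
-0.02 20 10 [True, False, False]
-0.02 20 15 [True, False, False]
-0.02 20 20 [True, True, False]
-0.02 20 25 [True, True, True]
-0.02 20 30 [True, True, True]
-0.02 30 5 [True, False, False]
-0.02 30 10 [True, True, False]
-0.02 30 15 [True, True, True]
-0.02 30 20 [True, True, True]
-0.02 30 25 [True, True, True]
-0.02 30 30 [True, True, True]
0 0 25 [True, False, False]
0 0 30 [True, False, False]
0 10 20 [True, False, False]
[... 1272 characters left out ...]
[True, False, False]
0.06 30 15 [True, True, False]
0.06 30 20 [True, True, True]
0.06 30 25 [True, True, True]
0.06 30 30 [True, True, True]
0.08 -15 30 [True, False, False]
0.08 0 20 [True, False, False]
0.08 0 25 [True, False, False]
0.08 0 30 [True, True, False]
0.08 10 15 [True, False, False]
0.08 10 20 [True, False, False]
0.08 10 25 [True, True, False]
0.08 10 30 [True, True, False]
0.08 20 10 [True, False, False]
0.08 20 15 [True, False, False]
0.08 20 20 [True, True, False]
0.08 20 25 [True, True, True]
0.08 20 30 [True, True, True]
0.08 30 10 [True, False, False]
0.08 30 15 [True, True, False]
0.08 30 20 [True, True, True]
0.08 30 25 [True, True, True]
0.08 30 30 [True, True, True]
```

```bash
sed -i 's/^a,b=.*/a,b=np.radians(20),np.radians(15)/' h.py; cat >> h.py <<'E'
b2=np.radians(30);D2=np.cos(b2)*(np.cos(a)*fx-np.sin(a)*fy)-np.sin(b2)*up
E
python3 - <<'E' 2>/dev/null
from rig import manip, solver, readout, imaging
from h import *
np.set_printoptions(precision=1,suppress=True)
q=solver.inverse_kinematics([.42,-.17,.56],ori(-up+1e-4*fx,up*0+fx));print(q)
pv=O-.12*fx+.26*up-D2*.173
print(pv,solver.inverse_kinematics(pv,ori(D2,-up)),solver.inverse_kinematics(lift(-.12,0,.095),OL))
q=solver.inverse_kinematics(pv,ori(D2,-up))
manip.move_joints(np.array([-38.7,-13.5,3.5,107,0,q[5]]))
print(st(readout.get_state()))
manip.move_joints(q)
print(st(readout.get_state()))
for n in("side","top"):
    f=imaging.grab_frame(n);cv2.imwrite(f"pics/{n}1.png",f["pixels"][:,:,::-1])
E
```

```text
[ -38.7  -13.5    3.5  107.     0.  -133.5]
[ 0.5 -0.2  0.3] [-44.9  14.   -1.9 114.8  48.8  41.3] [-47.6  39.9  -0.2 113.4  54.6  22.2]
t4.47 F[-0.   0.2  0.4] tcp[ 0.4 -0.2  0.6] w0.000
t5.34 F[0.5 0.8 0.6] tcp[ 0.5 -0.2  0.3] w-0.000
```

View pics/side1.png

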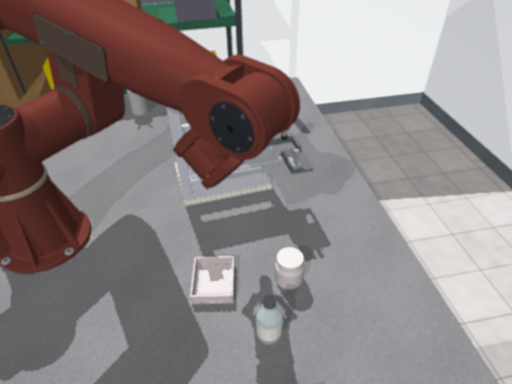

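View pics/top1.png

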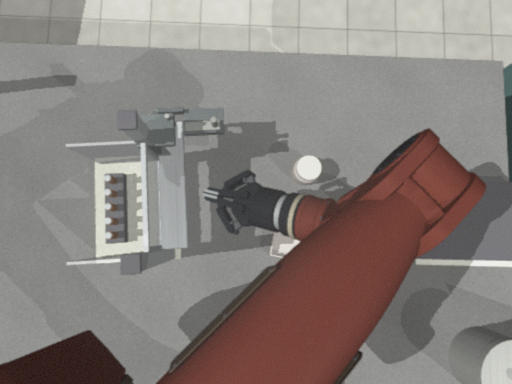

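```bash
python3 - <<'E' 2>/dev/null
from rig import manip, solver, readout, imaging
from h import *
np.set_printoptions(precision=3,suppress=True)
s=readout.get_state();print(s["eef_pos"],s["joint_positions"])
for n in("side","top"):
    f=imaging.grab_frame(n);w=world(f);np.savez(n+"1.npz",**f)
    p=f["pixels"].astype(int);red=(p[...,0]>p[...,1]*1.6)&(p[...,0]>40)
    m=red&(w[...,0]>.3)&(w[...,1]<-.1)
    q=w[m]
    print(n,len(q),q.min(0),q.max(0))
    for y0 in np.arange(-.55,-.1,.05):
        r=q[(q[:,1]>y0)&(q[:,1]<y0+.05)]
        if len(r):print(round(y0,2),r.min(0),r.max(0))
E
```

```text
[ 0.499 -0.175  0.349] [-44.8    13.814  -1.752 114.765  48.723  41.265]
side 16990 [ 0.3   -0.42   0.374] [ 0.602 -0.119  0.634]
-0.45 [ 0.513 -0.42   0.479] [ 0.549 -0.4    0.57 ]
-0.4 [ 0.464 -0.4    0.408] [ 0.602 -0.35   0.58 ]
-0.35 [ 0.407 -0.35   0.378] [ 0.599 -0.3    0.583]
-0.3 [ 0.346 -0.3    0.374] [ 0.547 -0.25   0.603]
-0.25 [ 0.3  -0.25  0.53] [ 0.469 -0.2    0.619]
-0.2 [ 0.3   -0.2    0.603] [ 0.433 -0.15   0.632]
-0.15 [ 0.301 -0.15   0.615] [ 0.39  -0.119  0.634]
top 27839 [ 0.306 -0.406  0.385] [ 0.599 -0.1    0.636]
-0.45 [ 0.521 -0.406  0.54 ] [ 0.543 -0.4    0.564]
-0.4 [ 0.468 -0.4    0.545] [ 0.578 -0.35   0.578]
-0.35 [ 0.424 -0.35   0.542] [ 0.599 -0.3    0.581]
-0.3 [ 0.362 -0.3    0.39 ] [ 0.56  -0.25   0.601]
-0.25 [ 0.306 -0.25   0.385] [ 0.511 -0.2    0.616]
-0.2 [ 0.308 -0.2    0.39 ] [ 0.502 -0.15   0.63 ]
-0.15 [ 0.314 -0.15   0.59 ] [ 0.419 -0.1    0.636]
```

```bash
sed -i 's/^a,b=.*/a,b=np.radians(20),np.radians(22)/' h.py
python3 - <<'E' 2>/dev/null
from rig import manip, solver, readout, imaging
from h import *
np.set_printoptions(precision=1,suppress=True)
for x,z in((-.105,.2),(-.105,.15),(-.105,.092),(-.045,.092),(-.045,.14),(-.045,.18)):print(x,z,solver.inverse_kinematics(lift(x,0,z),OL))
manip.move_pose(lift(-.105,0,.15),OL)
print(st(readout.get_state()))
for n in("side","top","wrist"):
    f=imaging.grab_frame(n);cv2.imwrite(f"pics/{n}2.png",f["pixels"][:,:,::-1])
    if n!="wrist":
        w=world(f);p=f["pixels"].astype(int);red=(p[...,0]>p[...,1]*1.6)&(p[...,0]>40)
        q=w[red&(w[...,0]>.3)&(w[...,1]<-.1)];print(np.nanmin(q,0),np.nanmax(q,0))
E
```

```text
-0.105 0.2 [-45.5  22.   -4.9 114.4  53.1  32.6]
-0.105 0.15 [-45.5  25.5  -6.1 109.7  53.1  32.6]
-0.105 0.092 [-45.5  30.4  -6.6 104.4  53.1  32.6]
-0.045 0.092 [-41.1  23.8 -14.4  99.   56.5  37.7]
-0.045 0.14 [-41.1  19.5 -14.  103.7  56.5  37.7]
-0.045 0.18 [-41.1  16.4 -13.1 107.7  56.5  37.7]
t6.07 F[-0.2 -0.7  1.4] tcp[ 0.5 -0.2  0.2] w0.000
[ 0.3 -0.4  0.2] [ 0.6 -0.1  0.6]
[ 0.3 -0.4  0.2] [ 0.6 -0.1  0.6]
```

View pics/side2.png

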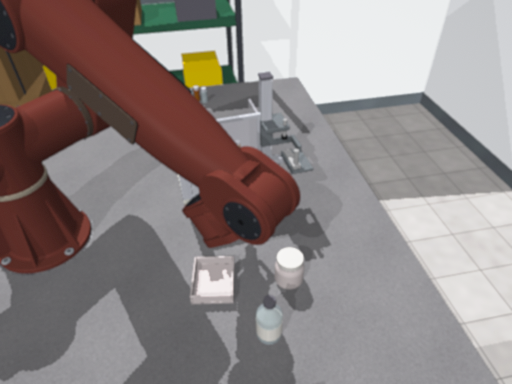

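View pics/wrist2.png

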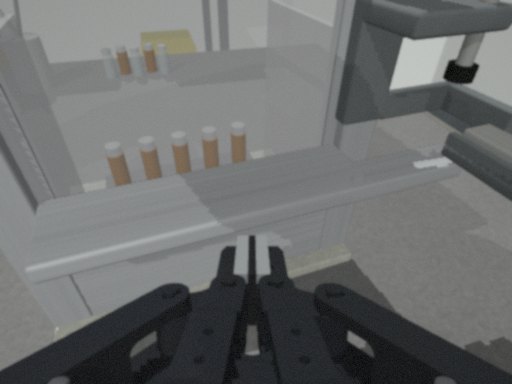

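View pics/top2.png

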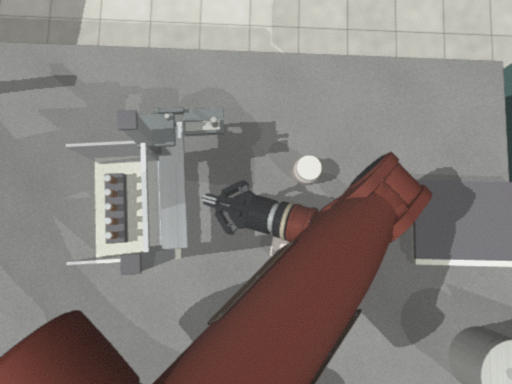

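```bash

python3 - <<'E' 2>/dev/null
from rig import manip, solver, readout, imaging
from h import *
np.set_printoptions(precision=3,suppress=True)
f=imaging.grab_frame("side");w=world(f);p=f["pixels"].astype(int);red=(p[...,0]>p[...,1]*1.6)&(p[...,0]>40)
q=w[red&(w[...,0]>.3)&(w[...,1]<-.1)];i=np.nanargmin(q[:,2]);print(q[i]);q=q[q[:,1]<-.35];print(len(q),q.min(0) if len(q) else 0)
ok=len(q)==0 or q[:,2].min()>.22
print(ok)
if ok:
    print(manip.move_straight(lift(-.072,0,.094),velocity=.1,stop_force=15),st(readout.get_state()))
    print(manip.move_straight(lift(-.045,0,.094),velocity=.05,stop_force=6),st(readout.get_state()))
    for n in("side","wrist"):
        f=imaging.grab_frame(n);cv2.imwrite(f"pics/{n}3.png",f["pixels"][:,:,::-1])
E
```

```text
[ 0.442 -0.327  0.23 ]
4157 [ 0.456 -0.437  0.25 ]
True
False t7.07 F[0.67 0.03 0.52] tcp[ 0.492 -0.138  0.159] w0.000
False t7.76 F[-0.07 -0.12  0.62] tcp[ 0.49  -0.111  0.159] w0.000
```

View pics/wrist3.png

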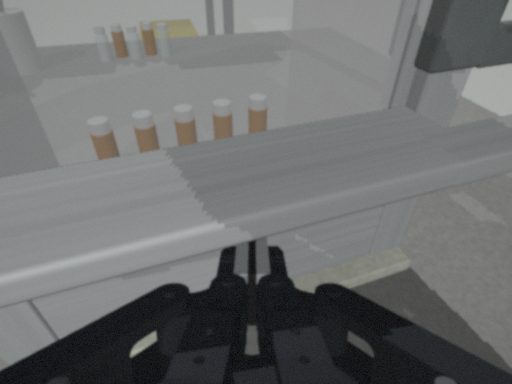

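View pics/side3.png

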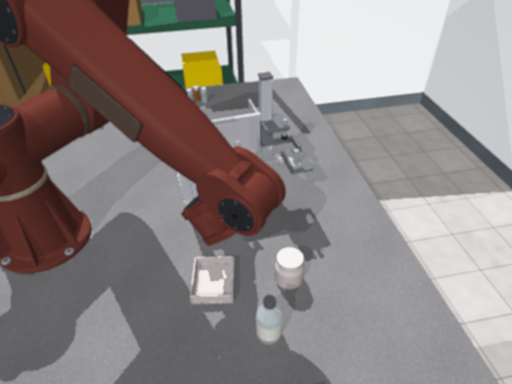

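```bash

cat >> h.py <<'E'
def fz(readout,manip,n=5):
    v=[]
    for _ in range(n): v.append(readout.get_state()["wrist_force"]);manip.dwell(.01)
    return np.mean(v,0)
E
python3 - <<'E' 2>/dev/null
from rig import manip, solver, readout, imaging
from h import *
np.set_printoptions(precision=3,suppress=True)
for k in range(1,8):
    r=manip.move_straight(lift(-.045,0,.094+.004*k),velocity=.02,stop_force=9)
    print(r,fz(readout,manip),st(readout.get_state()))
    if r: break
f=imaging.grab_frame("wrist");cv2.imwrite(f"pics/wrist4.png",f["pixels"][:,:,::-1])
E
```

```text
False [-0.24  -0.17  -0.052] t8.25 F[-1.29 -0.15  0.1 ] tcp[ 0.49  -0.111  0.163] w0.000
False [-0.085  0.03  -0.114] t8.64 F[-0.3   0.97 -0.73] tcp[ 0.49  -0.111  0.167] w-0.000
False [-0.386 -0.399 -0.471] t9.03 F[-0.18 -0.75  0.01] tcp[ 0.49  -0.111  0.171] w0.000
False [ 0.058  0.14  -0.318] t9.43 F[ 0.37 -0.66 -0.23] tcp[ 0.49  -0.111  0.175] w-0.000
False [-0.548 -0.016 -0.407] t9.82 F[ 1.16 -0.76 -0.47] tcp[ 0.49  -0.111  0.179] w0.000
False [ 0.081  0.059 -0.578] t10.21 F[-0.64 -0.23 -1.12] tcp[ 0.49  -0.111  0.183] w0.000
False [-0.554  0.199 -0.921] t10.60 F[-1.06  0.19  0.04] tcp[ 0.49  -0.111  0.187] w0.000
```

View pics/wrist4.png

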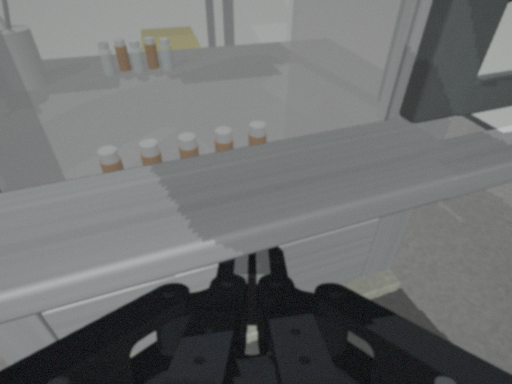

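```bash

cat >> h.py <<'E'
def railz(imaging):
    f=imaging.grab_frame("top");w=world(f);o=[]
    for x0,x1 in((.43,.47),(.58,.62)):
        m=(w[...,0]>x0)&(w[...,0]<x1)&(w[...,1]>.032)&(w[...,1]<.06)&(w[...,2]>.12)&(w[...,2]<.23)
        o.append((int(m.sum()),round(float(np.median(w[m][:,2])),4) if m.any() else None))
    # pane top
    m=(w[...,0]>.45)&(w[...,0]<.6)&(w[...,1]>.05)&(w[...,1]<.11)&(w[...,2]>.2)&(w[...,2]<.36)
    return o
E
python3 - <<'E' 2>/dev/null
from rig import manip, solver, readout, imaging
from h import *
print(railz(imaging),fz(readout,manip,20))
for k in range(8,15):
    r=manip.move_straight(lift(-.045,0,.094+.004*k),velocity=.02,stop_force=9)
    print(r,fz(readout,manip),st(readout.get_state()))
    if r: break
print(railz(imaging))
E
```

```text
[(220, 0.1562), (211, 0.1559)] [-0.13391182 -0.35762161 -0.09971211]
False [-0.22727107  0.12833865 -0.42934158] t11.26 F[ 0.53 -1.11 -0.27] tcp[ 0.4898 -0.1112  0.1909] w0.000
False [-0.26982572 -0.30985468 -0.69275325] t11.65 F[-0.38 -0.07  0.05] tcp[ 0.4898 -0.1112  0.195 ] w0.000
False [-0.03083355 -0.45498373 -0.54938564] t12.04 F[-0.66  0.31  0.37] tcp[ 0.4898 -0.1111  0.1989] w-0.000
False [-0.0482615  -0.28839947 -0.31360482] t12.43 F[-1.02 -0.92  0.47] tcp[ 0.4898 -0.1111  0.203 ] w0.000
False [-0.11937471 -0.36584459 -0.14500284] t12.82 F[ 0.73 -0.63 -0.69] tcp[ 0.4898 -0.1112  0.2069] w0.000
False [-0.00628461 -0.07458359 -0.84412267] t13.22 F[-1.03 -0.71 -0.34] tcp[ 0.4898 -0.1112  0.2109] w-0.000
False [-0.19007613 -0.43158698 -0.31395753] t13.61 F[-0.92  0.49  0.06] tcp[ 0.4898 -0.1111  0.2149] w0.000
[(241, 0.1839), (226, 0.184)]
```

```bash

python3 - <<'E' 2>/dev/null
from rig import manip, solver, readout, imaging
from h import *
z=.150
manip.move_straight(lift(-.045,0,z+.006),velocity=.02,stop_force=6);z+=.006
print(fz(readout,manip,8))
for k in range(45):
    z+=.0004
    r=manip.move_straight(lift(-.045,0,z),velocity=.01,stop_force=6)
    F=fz(readout,manip,5);s=readout.get_state()
    print(r,round(z,4),F.round(2),round(s["time"],2),round(s["eef_pos"][2],4))
    if r or F[2]<-5: break
print(fz(readout,manip,15),railz(imaging))
E
```

```text
[-0.26144594 -0.24046501 -0.2587362 ]
False 0.1564 [ 0.3  -0.4  -0.84] 14.47 0.2212
False 0.1568 [-0.49  0.01 -1.68] 14.76 0.2215
False 0.1572 [ 0.02 -0.03 -2.06] 15.05 0.222
False 0.1576 [ 0.11 -0.36 -1.84] 15.34 0.2224
False 0.158 [-0.29  0.14 -1.85] 15.63 0.2228
False 0.1584 [-0.5  -0.1  -1.88] 15.93 0.2232
False 0.1588 [ 0.2  -0.47 -1.68] 16.22 0.2236
False 0.1592 [-0.52 -0.14 -1.87] 16.51 0.224
False 0.1596 [-0.44 -0.29 -2.08] 16.8 0.2245
False 0.16 [-0.32 -0.13 -1.7 ] 17.09 0.2248
False 0.1604 [-0.24  0.14 -1.98] 17.38 0.2252
False 0.1608 [-0.31  0.09 -2.13] 17.68 0.2256
False 0.1612 [-0.19 -0.3  -1.77] 17.97 0.226
False 0.1616 [-0.23 -0.14 -1.84] 18.26 0.2264
False 0.162 [-0.25  0.08 -1.82] 18.55 0.2268
False 0.1624 [-0.18 -0.42 -1.89] 18.84 0.2272
False 0.1628 [-0.04  0.03 -3.55] 19.13 0.2276
False 0.1632 [ 0.02 -0.04 -6.23] 19.43 0.2278
[ 0.57361336  0.27742318 -6.5309401 ] [(248, 0.1961), (228, 0.1961)]
```

```bash

python3 - <<'E' 2>/dev/null
from rig import manip, solver, readout, imaging
from h import *
manip.move_straight(lift(-.045,0,.1634),velocity=.01,stop_force=5)
for _ in range(4):
    print(fz(readout,manip,8));manip.dwell(.1)
print(railz(imaging))
manip.move_straight(lift(-.045,0,.152),velocity=.02)
manip.dwell(.2);print(fz(readout,manip,8),railz(imaging))
manip.move_straight(lift(-.11,0,.148),velocity=.08,stop_force=8)
print(st(readout.get_state()),railz(imaging))
for n in("side","top","wrist"):
    f=imaging.grab_frame(n);cv2.imwrite(f"pics/{n}5.png",f["pixels"][:,:,::-1]);np.savez(n+"5.npz",**f)
E
```

```text
[ 0.68906724  0.47848795 -9.17846329]
[  0.83745238   0.5530622  -10.23005374]
[  1.00450341   0.39804327 -10.26130378]
[  0.71285274   0.50159569 -11.11264719]
[(247, 0.1961), (233, 0.1961)]
[ 0.10466859 -0.07507133 -0.0149969 ] [(251, 0.1962), (236, 0.196)]
t22.57 F[ 0.41  0.28 -0.29] tcp[ 0.4952 -0.1756  0.2128] w0.000 [(249, 0.1961), (230, 0.1962)]
```

View pics/wrist5.png

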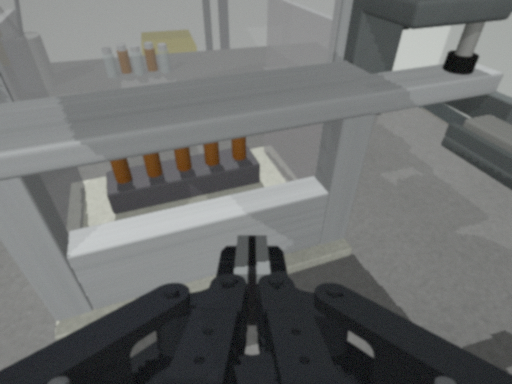

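View pics/top5.png

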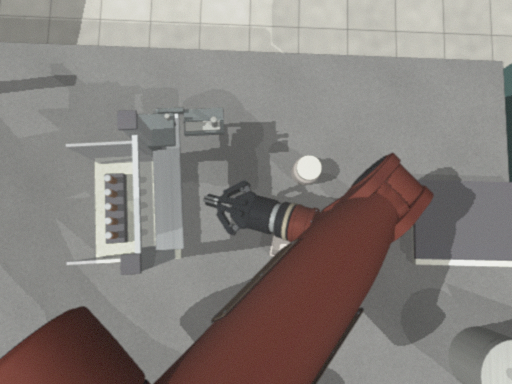

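```bash
cat >> h.py <<'E'
C=O-.05*fx-.165*fy
OD=ori(-up+1e-5*fx,fx)
def dn(fxv,tipz,fyv=0): return C+fxv*fx+fyv*fy+up*(tipz+.173)
E
python3 - <<'E' 2>/dev/null
from rig import manip, solver, readout, imaging
from h import *
np.set_printoptions(precision=3,suppress=True)
f=dict(np.load("top5.npz"));w=world(f)
m=(abs(w[...,0]-.704)<.02)&(abs(w[...,1]+.04)<.02)&(w[...,2]>.21)
p=w[m];print("peg top",m.sum(),np.median(p,0),p.min(0),p.max(0))
v,u=np.nonzero(m);print(u.mean(),v.mean(),ray(f,u.mean(),v.mean(),.2195)); print("pred",C-.096*fx)
for x,z in((-.145,.29),(-.145,.19),(-.115,.19),(-.07,.19)):print(dn(x,z),solver.inverse_kinematics(dn(x,z),OD))
E
```

```text
peg top 33 [ 0.703 -0.039  0.217] [ 0.697 -0.045  0.213] [ 0.71  -0.034  0.221]
213.4848484848485 119.60606060606061 [ 0.703 -0.039  0.22 ]
pred [ 0.705 -0.043  0.   ]
[ 0.709 -0.092  0.463] [ -17.838   30.204   40.586  100.382    0.001 -112.658]
[ 0.709 -0.092  0.363] [ -17.838   26.721   25.546   88.825    0.001 -112.658]
[ 0.706 -0.062  0.363] [ -15.554   25.583   24.101   88.518    0.001 -110.374]
[ 0.702 -0.017  0.363] [ -12.031   24.352   22.553   88.201    0.001 -106.851]
```

```bash

python3 - <<'E' 2>/dev/null
from rig import manip, solver, readout, imaging
from h import *
np.set_printoptions(precision=3,suppress=True)
pv=O-.12*fx+.26*up-D2*.173
manip.move_joints(solver.inverse_kinematics(pv,ori(D2,-up)))
manip.move_joints(solver.inverse_kinematics(dn(-.15,.31),OD))
print(st(readout.get_state()))
manip.move_straight(dn(-.145,.19),velocity=.12,stop_force=8)
print(st(readout.get_state()))
for n in("side","top","wrist"):
    f=imaging.grab_frame(n);cv2.imwrite(f"pics/{n}6.png",f["pixels"][:,:,::-1])
print(railz(imaging))
E
```

```text
t25.59 F[-0.05 -0.39  0.64] tcp[ 0.709 -0.097  0.482] w0.000
t26.74 F[ 0.21  0.55 -0.03] tcp[ 0.709 -0.092  0.364] w0.000
[(0, None), (0, None)]
```

View pics/wrist6.png

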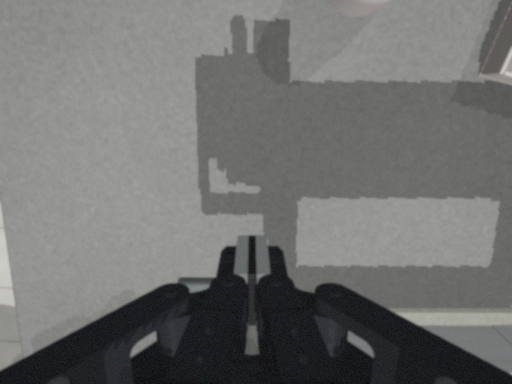

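View pics/side6.png

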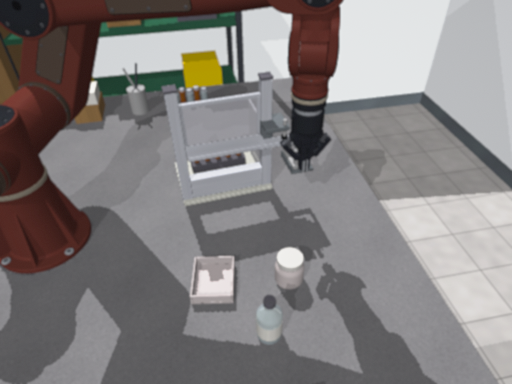

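```bash

python3 - <<'E' 2>/dev/null
from rig import manip, solver, readout, imaging
from h import *
np.set_printoptions(precision=3,suppress=True)
g=.002;x=-.125
manip.move_straight(dn(x,.19,g),velocity=.06,stop_force=6)
while x<-.066:
    x+=.004 if x<-.085 else .0015
    r=manip.move_straight(dn(x,.19,g),velocity=.03,stop_force=12)
    F=fz(readout,manip,4);s=readout.get_state();p=s["eef_pos"]
    print(r,round(x,4),round((p-C)@fx,4),round(F@fx,2),F.round(1),round(s["time"],2))
    if r or F@fx<-9: break
for n in("side","top","wrist"):
    f=imaging.grab_frame(n);cv2.imwrite(f"pics/{n}7.png",f["pixels"][:,:,::-1])
E
```

```text
False -0.121 -0.121 -0.36 [ 0.3 -0.3  0. ] 27.74
False -0.117 -0.1169 -0.19 [ 0.1 -0.2 -0.2] 28.06
False -0.113 -0.1128 0.02 [0.1 0.  0.2] 28.38
False -0.109 -0.1088 -0.21 [-0.1 -0.2  0.1] 28.69
False -0.105 -0.1048 -0.35 [-0.4 -0.4 -0.3] 29.01
False -0.101 -0.1007 -0.92 [ 0.3 -0.9 -0.1] 29.32
False -0.097 -0.0967 -0.05 [ 0.1 -0.   0.2] 29.64
False -0.093 -0.0927 -0.42 [-0.2 -0.4 -0.2] 29.96
False -0.089 -0.0887 -0.09 [ 0.4 -0.1 -0.3] 30.27
False -0.085 -0.0847 -0.08 [-0.1 -0.1  0.2] 30.59
False -0.0835 -0.0835 -1.24 [ 0.6 -1.2  0.1] 30.88
False -0.082 -0.082 -2.02 [-0.  -2.  -0.2] 31.16
False -0.0805 -0.0804 -1.93 [ 0.7 -1.9  0. ] 31.44
False -0.079 -0.0788 -1.63 [ 0.3 -1.6 -0.2] 31.73
False -0.0775 -0.0774 -1.21 [ 0.2 -1.2  0.3] 32.01
False -0.076 -0.0759 -1.13 [ 0.2 -1.1 -0.2] 32.29
False -0.0745 -0.0744 -1.94 [ 0.5 -1.9  0.3] 32.58
False -0.073 -0.0729 -1.82 [ 0.4 -1.8 -0.5] 32.86
False -0.0715 -0.0716 -3.38 [-0.1 -3.4 -0.1] 33.14
False -0.07 -0.071 -9.21 [ 0.6 -9.2 -0.2] 33.42
```

View pics/side7.png

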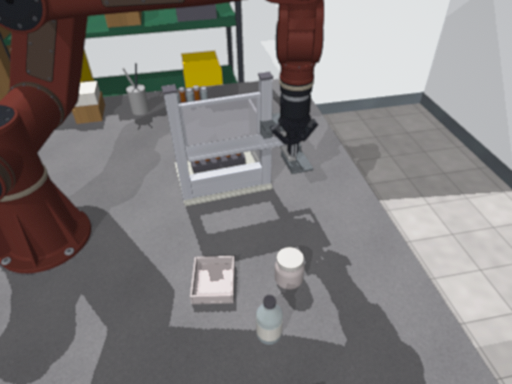

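```bash

python3 - <<'E' 2>/dev/null
from rig import manip, solver, readout, imaging
from h import *
np.set_printoptions(precision=3,suppress=True)
manip.move_straight(dn(-.12,.19,.002),velocity=.08)
manip.move_straight(dn(-.15,.33,.002),velocity=.15)
q=readout.get_state()["joint_positions"].copy();q[0]-=35
manip.move_joints(q)
print(st(readout.get_state()))
for n in("side","top"):
    f=imaging.grab_frame(n);cv2.imwrite(f"pics/{n}8.png",f["pixels"][:,:,::-1]);w=world(f)
    d=w-C;a=d@fx;b=d@fy
    m=(a>-.12)&(a<-.03)&(abs(b)<.02)&(w[...,2]>.208)&(w[...,2]<.225)
    if m.any():
        v,u=np.nonzero(m);print(n,"peg fx",np.median(a[m]),(ray(f,u.mean(),v.mean(),.2195)-C)@fx,m.sum())
    if n=="top":
        im=f["pixels"][85:195,110:260,::-1];cv2.imwrite("pics/top8c.png",cv2.resize(im,None,fx=5,fy=5,interpolation=cv2.INTER_CUBIC))
        z=w[...,2]
        for lo,hi in((.015,.04),(.06,.1),(.1,.16)):
            mm=((z>lo)&(z<hi)&(w[...,1]<-.15)&(w[...,1]>-.5)&(w[...,0]>.35)).astype(np.uint8)
            N,l,s,c=cv2.connectedComponentsWithStats(mm)
            for i in range(1,N):
                if s[i,4]>40:print(s[i],w[l==i].min(0),w[l==i].max(0))
print(railz(imaging))
E
```

```text
t37.04 F[1.38 0.77 0.1 ] tcp[ 0.525 -0.484  0.502] w0.000
top peg fx -0.05423772488753952 -0.05431283161288012 39
[292 165  19  20  48] [ 0.594 -0.286  0.015] [ 0.646 -0.238  0.04 ]
[345 193  13  21  53] [ 0.52  -0.411  0.016] [ 0.573 -0.383  0.039]
[269 218  53  47 325] [ 0.385 -0.317  0.015] [ 0.502 -0.182  0.034]
[296 155  26  26 494] [ 0.599 -0.305  0.061] [ 0.661 -0.243  0.085]
[350 191  24  22 283] [ 0.52  -0.435  0.06 ] [ 0.573 -0.383  0.1  ]
[360 194  16  13 151] [ 0.534 -0.425  0.1  ] [ 0.563 -0.397  0.135]
[(244, 0.196), (234, 0.196)]
```

View pics/top8c.png

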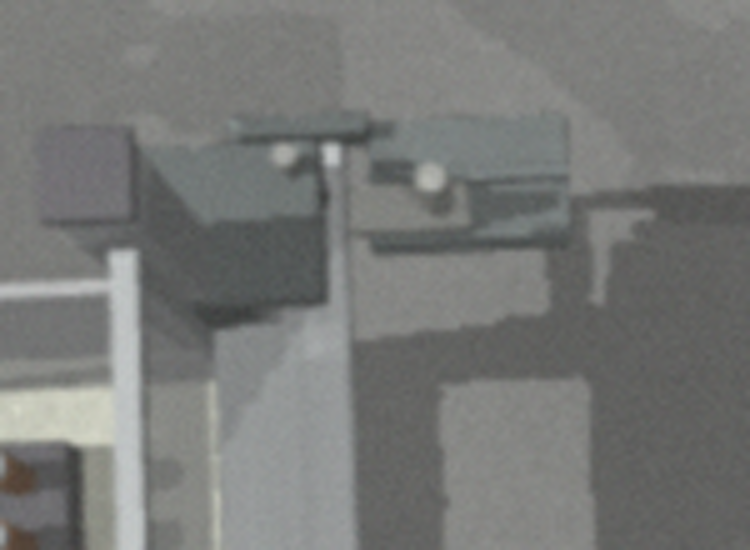

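View pics/side8.png

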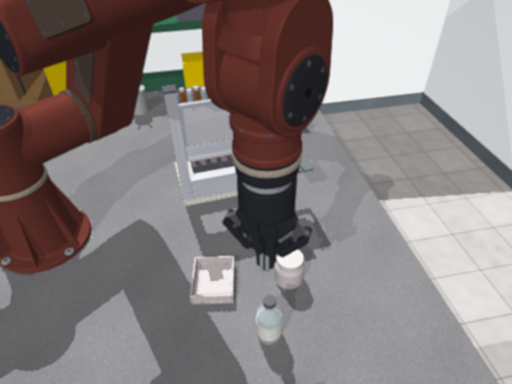

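```bash
python3 -c "
from rig import manip
manip.dwell(.3);manip.sign_off()"
```

```text
the job is handed in; nothing more can be done
```

The sash is up against its stop and bolted open, and I handed the job in at about 37 s of the 72 s allowed. The judge gives no verdict, so the checks below are my own measurements.

- **Raising the sash:** I lifted it with closed fingers under the rail. Lifting took about 2 N until it met the buffer, where the force climbed to about 9–11 N at the wrist. That is roughly 7–9 N on the buffer (limit 16 N), held for about half a second. After I let go it stayed up: the rail's top read 0.196 m before and after, up from 0.135 m at the start.
- **Bolting it:** I pushed the peg from in front. It took about 2 N, then rose to 9 N when the bolt reached its end.
- **Last checks:** The top camera put the peg 54 mm before the carriage origin, where home is 56 mm; it had moved about 38 mm. The bottle, jar and tray read within a few millimetres of where they started, and the arm was clear of everything.
- **Disagreements:** My carriage position and the bolt readings differ by 2–3 mm, about what the camera calibration allows. In the last side picture the arm hid the bolt, so only the top view confirms that it is home.

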